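# Lay the tea carton down on the cork and push it home

## Task

The tea carton is too tall to be put away standing up: push it near its top with the fingertips so that it topples over and lies flat on the cork field of the tray, not the blue one. Then push the lying carton along the tray, without lifting it, until its end sits squarely against the ledge at the cork end. Use pushes only: do not grasp, lift or carry the carton, and leave the spice jar, salt mill and timer behind the tray where they stand.

Things in the scene. Friction and masses are not known exactly. Their poses are not given: they have to be found in the camera images.
- carton_center (a point): Centre of the loose green tea carton, a rigid closed box of some 0.16 kg: 70 mm wide (own x), 45 thick (own y), 140 tall (own z). It starts upright mid-tray, top 152 mm above the worktop, broad faces (+-y) to the two fields within 5 deg. Pushed 115 mm up on one face it tips about the opposite foot edge, passes balance after 35 mm of push and falls on; the foot stays about in place.
- tray: Wooden tray fixed on the worktop, 124 wide (own x, roughly away from the robot) x 410 long (own y) x 12 mm thick; origin at its underside's centre. Long sides open. Each end has a ledge 42 mm high, inner face 195 mm from the centre. Along y: bare wood to 35 mm each side, then a field to 195 mm. The lying carton (upper side 57 mm high), pushed home, has its centre 125 mm from the tray's.
- cork_field: Brown cork field, a thin inlay flush with the tray's top, 110 mm across the tray x 160 mm along it; origin at its centre, 115 mm from the tray's centre along the tray's y, on the + or the - side. The carton belongs here.
- blue_field: Blue fabric field of the same size, at the other end of the tray. The carton does not belong here.
- spice_jar: Glass spice jar with a green lid, 46 mm across, 106 mm tall, loose, standing behind the tray (150 mm or so beyond its centre line, seen from the robot); origin at the centre of its underside. Leave it alone.
- salt_mill: Small salt shaker with a grey cap, 44 mm across, 90 mm tall, loose, standing behind the tray; origin at the centre of its underside. Leave it alone.
- timer: White and black kitchen timer, 62 mm across, 54 mm tall, loose, standing behind the tray; origin at the centre of its underside. Leave it alone.
There are look-alikes about, which are no part of the job. Of the things like the part that bears carton_center, leave any that is purple; of the rest the smaller one is meant.

How it is judged:
On the way:
1. the carton has been toppled and lies flat on the cork side of the tray (angle between carton_center's own z axis and vertical between 1.49 and 1.65 rad and height (world z) of carton_center between 0.028 and 0.04 m and horizontal distance between carton_center and cork_field below 0.06 m), for 0.2 s.
At the end, for the whole second after the job is handed in: The carton lies flat on the cork field, its end within 5 mm of the ledge at the cork end, in line with the tray within 0.1 rad and within 20 mm of the tray's centre line (angle between carton_center's own z axis and vertical between 1.49 and 1.65 rad and height (world z) of carton_center between 0.028 and 0.04 m and horizontal distance between carton_center and cork_field below 0.03 m and x of carton_center in the frame of tray between -0.02 and 0.02 m and (y of carton_center in the frame of tray above 0.12 m or y of carton_center in the frame of tray below -0.12 m) and angle between the z axis of carton_center and the y axis of tray, either way round below 0.1 rad); the robot touches nothing.
It fails at once if the carton is lifted or carried (centre raised more than about 10 mm above what toppling does, or lifted about 10 mm while it lies) (height (world z) of carton_center above 0.096 m or (height (world z) of carton_center above 0.046 m and angle between carton_center's own z axis and vertical above 1.45 rad)).
It fails at once if the spice jar is knocked over or shoved more than 20 mm (distance of spice_jar from where it was at the start of the episode above 0.02 m or angle between spice_jar's own z axis and vertical above 0.3 rad).
It fails at once if the salt mill is knocked over or shoved more than 20 mm (distance of salt_mill from where it was at the start of the episode above 0.02 m or angle between salt_mill's own z axis and vertical above 0.3 rad).
It fails at once if the kitchen timer is knocked over or shoved more than 20 mm (distance of timer from where it was at the start of the episode above 0.02 m or angle between timer's own z axis and vertical above 0.3 rad).
It also fails if it takes over 40 s, if anything falls off the work surface, if the arm or the gripper's body presses on something with over 40 N, if the wrist force passes 120 N, or if a joint passes its speed limit or range.

## Robot

A 6-joint arm with a two-finger parallel gripper is mounted at the origin on a cart in front of the work surface, level with it; the furniture and walls round the work are solid. World frame = base frame: x ahead of the robot, y to its left, z up, the work surface at z = 0. Lengths are in m, angles in rad, forces in N, time in s.
With the tool pointing down it reaches from about 0.3 to 0.75 m from the base axis. Payload 8.5 kg.
Tool frame: the origin (TCP) lies on the front face of the gripper's body, between the roots of the fingers; the fingertips stand 64 mm ahead of it and the grasp point (between the pads) lies 45 mm ahead of it (r.grip_point_offset is the distance from the TCP to the grasp point, in m); z points along the fingers, y is the line along which they close (so a half turn about z gives the same grasp; the last joint's range is limited). The gripper opens to 88 mm and grips with 3 to 60 N. Pads are 18 mm wide; open, the fingers measure 123 mm over their backs; the gripper's body (75 mm by 187 mm) begins 45 mm behind the grasp point.
Start: joints at [-1.34, 0.381, 1.297, -0, 1.464, -0.215], TCP at [0.237, -0.496, 0.303] pointing down, gripper open.
Joint ranges: [-3.11, 3.11], [-0.89, 2.33], [0.22, 2.48], [-1.42, 4.56], [0.17, 2.85], [-2.88, 2.88]. Speed limits (rad/s): [2.39, 2.39, 3.14, 3.14, 3.14, 3.14].

## Interface

Orientations are given as a unit quaternion [w, x, y, z].
In Python, from bench import r gives the robot as it stands. The module is installed in compiled form; this text tells all that it offers.
- The arm moves only by the tool servo_tool, never from a script. Its argument "increments" is a list of rows, each a list of 7 numbers: the opening, from 0 (shut) to 1 (fully open), then the shift along the tool's x, y, z in cm, then the turn, a rotation vector about the tool's x, y, z in degrees. A call has 1 to 10 rows; each row shifts and turns the commanded pose from where the row before left it, along the tool's axes as they then stand; what a row does not reach is not made up. A row lasts 1/12 s, in which the tool goes at most 41.7 mm and 7.16 degrees, less where a joint would pass 70% of its speed; a pose out of reach is approached as far as the arm can. A call is refused whole if a number of a shift passes 4.17 or a number of a turn 7.16, either way. A call with a gripper value outside its range is refused whole. The fingers move at their own pace and stop on an object; "newtons" is the grip in N (left out, the last holds). Time passes only in rows, so rows that do not move let the fingers close. It gives the time, the measured TCP pose, the force, the opening and the grip force at its end, in the units of the state.
- r.get_obs(): the state, without advancing time (a new reading comes with each control period).
- r.read_camera(name): name is "scene" or "top" or "wrist"; returns (picture, depth): 384x512x3 uint8, red, green, blue; 384x512 float32, m along the optical axis (not along the pixel's ray), 0 where there is no reading.
- r.camera_model(name): a dict with "fx", "fy", "cx", "cy" (pixels), "k1" (the pictures are not rectified: a ray, as slopes to the right and down, at radius r is drawn at 1 + k1 r^2 times it, then the intrinsics apply), "rvec" (rotation vector, rad) and "tvec" (3), from world to camera coordinates, as OpenCV has them. Camera axes: x right, y down, z forward; pixel columns grow to the right and rows downward; lengths in m; the calibration is good to about 2 mm. A picture is of the moment at which its call begins: read the wrist's pose just before it. camera_model takes no time and is no camera call; for the wrist camera it gives the pose at the moment of the call.
- r.close_job(): hands the job in; it is judged then, once.
The state is a dict: "clock": time; "joint_pos": joint angles; "dq": joint speeds; "joint_efforts": joint torques, N m; "tool_pos": TCP position; "eef_rot": TCP orientation; "ft_force": force on the tool from outside, world axes, zero at the start; "ft_torque": the same for the moment, N m; "width": opening from 0.0 (shut) to 1.0 (fully open); "grasp_force": force on a finger pad.
Only numpy, scipy, OpenCV 4.12 (cv2) and the standard library are available. Lean on these libraries where they do the work, as an engineer would, in place of code of your own. Each camera call takes 0.05 s, during which the arm holds its last target. There are 200 camera calls.

## Working session

There is one attempt and no reset: what is moved stays moved. The work goes in short steps, Python scripts to look and compute and a tool call to move; the robot and the scene stay as the last step left them, time stands still between calls to the robot, and variables do not carry over. Pictures are saved under pics/ and viewed, at most 10 in all, crops included, and the job is handed in when it is done.

Besides the shell and the picture viewer there is one more tool, called after "Call:" by a JSON object that holds its "fn" and its "kwargs", one argument or row to a line. servo_tool: Moves the arm, as the interface text tells. Its arguments: {"type":"object","properties":{"increments":{"type":"array","items":{"type":"array","items":{"type":"number"}}},"newtons":{"type":"number"}},"required":["increments"]}

```bash
mkdir -p pics; cat > h.py <<'E'
import numpy as np, cv2
from bench import r
def cam(n):
    m=r.camera_model(n); p,d=r.read_camera(n); return m,p,d
def world(m,d):
    h,w=d.shape
    K=np.array([[m['fx'],0,m['cx']],[0,m['fy'],m['cy']],[0,0,1]])
    u,v=np.meshgrid(np.arange(w),np.arange(h))
    n=cv2.undistortPoints(np.stack([u,v],-1).reshape(-1,1,2).astype(np.float64),K,np.array([m['k1'],0,0,0,0.])).reshape(h,w,2)
    R=cv2.Rodrigues(np.array(m['rvec'],float))[0]
    c=np.concatenate([n*d[...,None],d[...,None]],-1)
    W=(c-np.array(m['tvec'],float).reshape(3))@R
    W[d==0]=np.nan
    return W
def save(n,p,f=1): cv2.imwrite('pics/'+n,cv2.resize(p[...,::-1],None,fx=f,fy=f))
E
python3 - <<'E'
from h import *
o=r.get_obs();print({k:np.round(v,3) for k,v in o.items()})
for n in ['scene','top']:
    m,p,d=cam(n);save(n+'0.png',p);np.savez(n+'0.npz',p=p,W=world(m,d));print(n,m)
E
```

```text
{'clock': np.float64(0.0), 'joint_pos': array([-1.34 ,  0.381,  1.298,  0.   ,  1.464, -0.215]), 'dq': array([ 0.001,  0.   , -0.001,  0.001, -0.   , -0.001]), 'joint_efforts': array([ 1.0000e-03, -4.3793e+01, -2.2456e+01,  7.1000e-02,  3.5000e-02,
       -0.0000e+00]), 'tool_pos': array([ 0.237, -0.496,  0.302]), 'eef_rot': array([-0.001,  0.975,  0.221,  0.   ]), 'ft_force': array([ 0.638, -0.846, -0.37 ]), 'ft_torque': array([-0.015,  0.032, -0.049]), 'grasp_force': np.float64(0.0), 'width': np.float64(1.002)}
scene {'fx': 460.18906954676805, 'fy': 460.18906954676805, 'cx': 253.2140835340574, 'cy': 180.54641106419226, 'k1': -0.09210177393703659, 'rvec': array([ 2.27744707, -0.55701808,  0.25027983]), 'tvec': array([-0.4623045 ,  0.27516886,  1.37236378])}
top {'fx': 379.48997050447383, 'fy': 379.48997050447383, 'cx': 255.02785948050501, 'cy': 199.08966050424527, 'k1': -0.12775988180937145, 'rvec': array([ 1.73739507, -2.45191006,  0.25512076]), 'tvec': array([0.28880862, 0.51277807, 1.13383909])}
```

View pics/scene0.png

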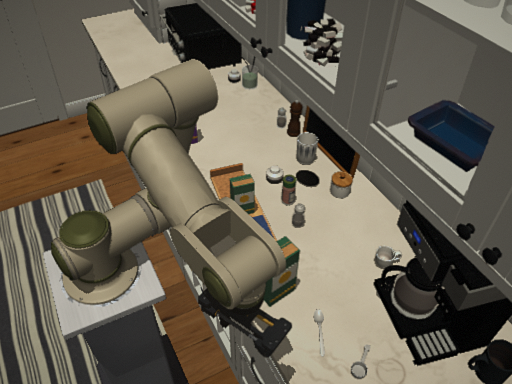

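View pics/top0.png

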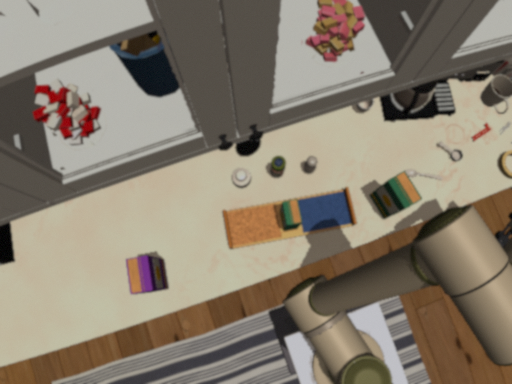

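The top picture shows three candidates: the green carton on the tray at (290,214), a larger green box at (395,195), and a purple one at (147,273). By the description it's the small green one on the tray. Cork lies to the image's left (225–280) and blue to the right. Next I'll check this in a close crop and measure.

```bash
python3 - <<'E'
from h import *
z=np.load('top0.npz');p,W=z['p'],z['W']
save('crop1.png',p[140:260,210:420],3.5)
hsv=cv2.cvtColor(p,cv2.COLOR_RGB2HSV)
for n,(u,v) in dict(carton=(290,212),big=(395,195),purple=(147,273),jar=(278,166),mill=(311,164),timer=(241,177),cork=(250,225),blue=(325,211),ledgeC=(228,232),ledgeB=(351,208)).items(): print(n,np.round(W[v,u],3),hsv[v,u])
S=W[130:260,200:420];
def rect(mask,W):
    P=W[mask][:,:2].astype(np.float32)
    return cv2.minAreaRect(P*1000),mask.sum(),np.round(np.nanmean(W[mask],0),3)
# tray points near
reg=np.zeros(p.shape[:2],bool);reg[180:255,215:362]=1
hh=W[...,2]
print('carton top',rect(reg&(hh>.145)&(hh<.16),W))
print('blue',rect(reg&(hsv[...,0]>100)&(hsv[...,0]<130)&(hsv[...,1]>120)&(hh<.03),W))
print('cork',rect(reg&(hsv[...,0]>5)&(hsv[...,0]<20)&(hsv[...,1]>120)&(hh<.025)&(hh>.004),W))
print('ledges',[rect(cv2.erode((reg&(hh>.035)&(hh<.05)&(abs(np.arange(512)-c)<12)).astype('uint8'),np.ones((1,1)))>0,W) for c in (228,350)])
for n,a in dict(jar=(278,166,.095,.115),mill=(311,164,.08,.1),timer=(241,177,.045,.065)).items():
    m=np.zeros_like(reg);m[a[1]-20:a[1]+20,a[0]-20:a[0]+20]=1
    print(n,rect(m&(hh>a[2])&(hh<a[3]),W))
E
```

```text
carton [0.491 0.028 0.154] [ 43  86 107]
big [ 0.433 -0.268  0.183] [ 72 120  36]
purple [0.456 0.453 0.195] [143 156 136]
jar [0.644 0.005 0.105] [49 42 67]
mill [ 0.62  -0.096  0.089] [ 18  42 133]
timer [0.663 0.121 0.052] [ 15   3 191]
cork [0.514 0.143 0.01 ] [ 14 154 179]
blue [ 0.475 -0.1    0.017] [109 130 102]
ledgeC [0.512 0.216 0.038] [ 14 179 147]
ledgeB [ 0.454 -0.176  0.042] [ 13 167 134]
carton top (((489.92510986328125, 23.611080169677734), (45.063846588134766, 70.5137939453125), 80.36405944824219), np.int64(373), array([0.489, 0.023, 0.152]))
blue (((476.0877990722656, -97.56126403808594), (150.06333923339844, 96.13592529296875), 80.95929718017578), np.int64(1287), array([ 0.476, -0.098,  0.012]))
cork (((493.07586669921875, 16.194778442382812), (391.33563232421875, 117.05318450927734), 81.23402404785156), np.int64(1989), array([0.508, 0.12 , 0.012]))
ledges [(((568.959716796875, 192.87904357910156), (41.20268249511719, 216.0995635986328), 65.14008331298828), np.int64(138), array([0.538, 0.206, 0.041])), (((463.5498046875, -179.44281005859375), (12.761958122253418, 118.96160125732422), 81.21961212158203), np.int64(128), array([ 0.465, -0.18 ,  0.041]))]
jar (((654.4360961914062, 1.339181900024414), (37.11322784423828, 43.35880661010742), 70.12518310546875), np.int64(160), array([0.654, 0.002, 0.105]))
mill (((631.4966430664062, -103.38673400878906), (31.45848274230957, 28.026580810546875), 30.641441345214844), np.int64(78), array([ 0.631, -0.103,  0.086]))
timer (((668.2486572265625, 118.91600799560547), (32.177001953125, 30.03777503967285), 68.90907287597656), np.int64(86), array([0.667, 0.119, 0.052]))
```

View pics/crop1.png

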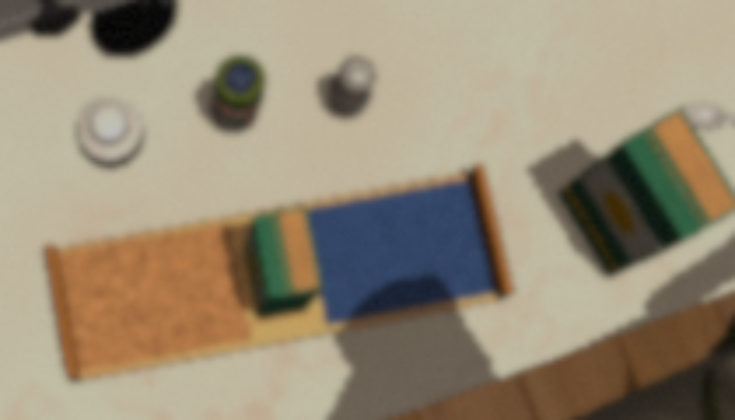

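The crop shows the green carton with the orange top stripe at crop (283,258), between cork (left, world +y) and blue (right). The measured sizes agree: top 45×70.5 mm at z 0.152, tray yaw about −8.8°, centre about (0.493, 0.017). I'll approach from the blue side with the fingers partly open across the tray, staying high over the big box.

Call:
{"fn": "servo_tool", "kwargs": {
  "increments": [
    [0.3, 3.0, -2.24, 0, 0, 0, 0],
    [0.3, 3.0, -2.24, 0, 0, 0, 0],
    [0.3, 3.0, -2.24, 0, 0, 0, 0],
    [0.3, 3.0, -2.24, 0, 0, 0, 0],
    [0.3, 3.0, -2.24, 0, 0, 0, 0],
    [0.3, 3.0, -2.24, 0, 0, 0, 0],
    [0.3, 3.0, -2.24, 0, 0, 0, 0],
    [0.3, 3.0, -2.24, 0, 0, 0, 0],
    [0.3, 3.0, -2.24, 0, 0, 0, 0],
    [0.3, 3.0, -2.24, 0, 0, 0, 0]
  ],
  "newtons": 10
}}

```text
clock: 0.93
tool_pos: [0.4116, -0.1629, 0.3027]
eef_rot: [-0.0, 0.975, 0.221, -0.0]
ft_force: [0.5, -0.9, 0.6]
width: 0.303
grasp_force: 0.0
```

Call:
{"fn": "servo_tool", "kwargs": {
  "increments": [
    [0.3, 3.0, -2.24, 0, 0, 0, 0],
    [0.3, 3.0, -2.24, 0, 0, 0, 0],
    [0.3, 0, 0, 0, 0, 0, -6.95],
    [0.3, 0, 0, 0, 0, 0, -6.95],
    [0.3, 0, 0, 0, 0, 0, -6.95],
    [0.3, 0, 0, 0, 0, 0, -6.95],
    [0.3, 0, 0, 0, 0, 0, -6.95],
    [0.3, 0, 0, 0, 0, 0, -6.95],
    [0.3, 0, 0, 0, 0, 0, -6.95],
    [0.3, 0, 0, 0, 0, 0, -6.95]
  ]
}}

```text
clock: 1.77
tool_pos: [0.4459, -0.0984, 0.3025]
eef_rot: [-0.0, 0.758, 0.653, -0.0]
ft_force: [0.2, -0.5, 0.1]
width: 0.301
grasp_force: 0.0
```

```bash
cat >> h.py <<'E'
from scipy.spatial.transform import Rotation as Ro
def pose():
    o=r.get_obs();q=np.array(o['eef_rot']);R=Ro.from_quat(q[[1,2,3,0]]).as_matrix()
    return o,np.array(o['tool_pos']),R
def goto(t,yaw=-8.8):
    "tool-frame shift in cm to t, and rotvec deg to tool y at yaw, z down"
    o,p,R=pose();a=np.deg2rad(yaw);y=np.array([np.cos(a),np.sin(a),0]);z=np.array([0,0,-1.]);x=np.cross(y,z)
    T=np.stack([x,y,z],1);rv=Ro.from_matrix(R.T@T).as_rotvec(degrees=True)
    print('t',round(float(o['clock']),2),'pos',p.round(4),'yaw y',np.rad2deg(np.arctan2(R[1,1],R[0,1])).round(2),'shift cm',(R.T@(np.array(t)-p)*100).round(2),'rot',rv.round(2),'F',np.round(o['ft_force'],1),'w',round(float(o['width']),2))
C=np.array([.493,.017]);a=np.deg2rad(81.2);U=np.array([np.cos(a),np.sin(a)]);L=np.array([U[1],-U[0]])
def tr(along,lat,z): return np.r_[C+along*U+lat*L,z]
E
python3 -c "
from h import *
goto(tr(-.05,-.004,.186))"
```

```text
t 1.77 pos [ 0.4459 -0.0984  0.3025] yaw y -8.51 shift cm [ 7.11  2.53 11.65] rot [-0.04 -0.01  0.29] F [ 0.2 -0.5  0.1] w 0.3
```

Call:
{"fn": "servo_tool", "kwargs": {
  "increments": [
    [0.3, 1.4, 0.5, 2.33, 0, 0, 0.3],
    [0.3, 1.4, 0.5, 2.33, 0, 0, 0],
    [0.3, 1.4, 0.5, 2.33, 0, 0, 0],
    [0.3, 1.4, 0.5, 2.33, 0, 0, 0],
    [0.3, 1.5, 0.5, 2.33, 0, 0, 0],
    [0.3, 0, 0, 0, 0, 0, 0],
    [0.3, 0, 0, 0, 0, 0, 0]
  ]
}}

```text
clock: 2.35
tool_pos: [0.4818, -0.032, 0.1858]
eef_rot: [-0.001, 0.761, 0.649, -0.001]
ft_force: [-1.0, -0.2, 0.4]
width: 0.303
grasp_force: 0.0
```

```bash
python3 -c "
from h import *
goto(tr(-.025,-.004,.186))
m,p,d=cam('scene');save('scene1.png',p[120:320,170:370],3)"
```

```text
t 2.35 pos [ 0.4818 -0.032   0.1858] yaw y -9.08 shift cm [ 2.52 -0.05 -0.02] rot [-0.14 -0.02 -0.28] F [-1.  -0.2  0.4] w 0.3
```

View pics/scene1.png

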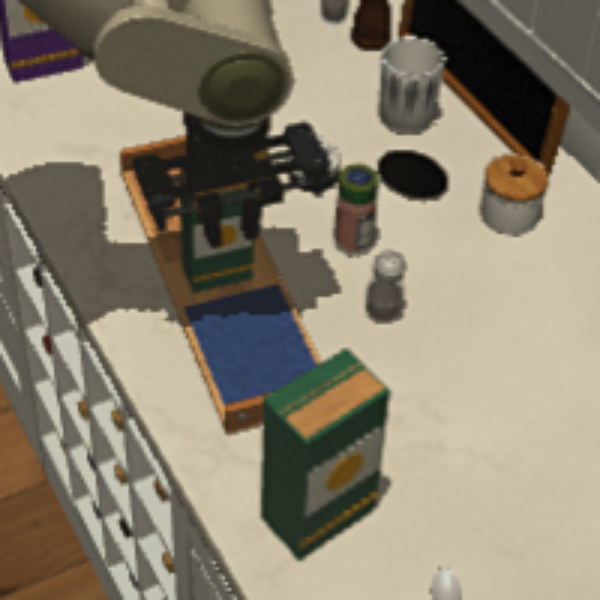

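The two fingertips are centred on the carton's blue-side face (crop 230,230), well clear of the jar at (355,210). Pushing to topple it.

Call:
{"fn": "servo_tool", "kwargs": {
  "increments": [
    [0.3, 1.0, 0, 0, 0, 0, 0],
    [0.3, 1.0, 0, 0, 0, 0, 0],
    [0.3, 0.6, 0, 0, 0, 0, 0],
    [0.3, 0.6, 0, 0, 0, 0, 0],
    [0.3, 0.6, 0, 0, 0, 0, 0],
    [0.3, 0.6, 0, 0, 0, 0, 0],
    [0.3, 0.6, 0, 0, 0, 0, 0],
    [0.3, 0.6, 0, 0, 0, 0, 0],
    [0.3, 0.6, 0, 0, 0, 0, 0],
    [0.3, 0.6, 0, 0, 0, 0, 0]
  ]
}}

```text
clock: 3.23
tool_pos: [0.4929, 0.0354, 0.1862]
eef_rot: [-0.0, 0.761, 0.648, -0.0]
ft_force: [0.6, -0.2, 0.6]
width: 0.299
grasp_force: 0.0
```

Call:
{"fn": "servo_tool", "kwargs": {
  "increments": [
    [0.3, 0.6, 0, 0, 0, 0, 0],
    [0.3, 0, 0, 0, 0, 0, 0],
    [0.3, 0, 0, 0, 0, 0, 0],
    [0.3, 0, 0, 0, 0, 0, 0],
    [0.3, 0, 0, 0, 0, 0, 0]
  ]
}}

```text
clock: 3.65
tool_pos: [0.4937, 0.0405, 0.1862]
eef_rot: [-0.0, 0.761, 0.648, -0.0]
ft_force: [-0.9, -0.0, 0.1]
width: 0.3
grasp_force: 0.0
```

```bash
python3 -c "
from h import *
goto(tr(-.025,-.004,.186))
m,p,d=cam('scene');save('scene2.png',p[120:320,170:370],2.5)"
```

```text
t 3.65 pos [0.4937 0.0405 0.1862] yaw y -9.18 shift cm [-4.84 -0.08  0.02] rot [-0.    0.   -0.38] F [-0.9 -0.   0.1] w 0.3
```

View pics/scene2.png

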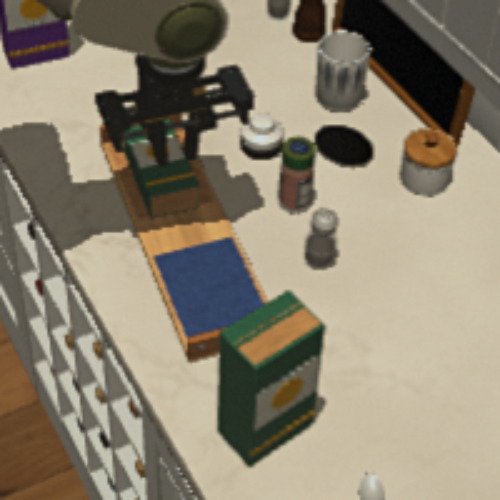

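The carton has toppled onto the cork (crop 165,175) and the neighbours are untouched. I'll back off and measure it.

Call:
{"fn": "servo_tool", "kwargs": {
  "increments": [
    [0.3, -3, 0, 0, 0, 0, 0.4],
    [0.3, -3, 0, 0, 0, 0, 0],
    [0.3, -3, 0, 0, 0, 0, 0],
    [0.3, 0, 0, 0, 0, 0, 0]
  ]
}}

```text
clock: 4.03
tool_pos: [0.4787, -0.0519, 0.1863]
eef_rot: [0.001, 0.765, 0.644, -0.0]
ft_force: [0.8, -1.5, 0.1]
width: 0.302
grasp_force: 0.0
```

```bash
cat > meas.py <<'E'
from h import *
m,p,d=cam('top');W=world(m,d)
loc=np.stack([(W[...,:2]-C)@U,(W[...,:2]-C)@L],-1)
k=(abs(W[...,2]-.057)<.008)&(loc[...,0]>-.01)&(loc[...,0]<.22)&(abs(loc[...,1])<.09)
print('carton top (along,lat mm)',cv2.minAreaRect((loc[k]*1000).astype(np.float32)),k.sum(),W[k][:,2].mean())
print('median',np.median(loc[k],0), 'range',loc[k].min(0),loc[k].max(0))
k=(abs(W[...,2]-.042)<.005)&(loc[...,0]>.185)&(loc[...,0]<.22)&(abs(loc[...,1])<.07)
print('ledge',np.percentile(loc[k],[2,50,98],axis=0))
goto(tr(-.03,0,.094))
E
python3 meas.py
```

```text
carton top (along,lat mm) ((113.73096466064453, -4.036083221435547), (75.15387725830078, 171.90467834472656), 87.60779571533203) 1016 0.05682667788047023
median [ 0.09976248 -0.00442195] range [ 0.02863206 -0.0451679 ] [0.19803995 0.03181118]
ledge [[ 0.19489167 -0.05723382]
 [ 0.1995557  -0.00176968]
 [ 0.20431663  0.05759895]]
t 4.08 pos [ 0.4789 -0.0501  0.1863] yaw y -9.78 shift cm [3.85 0.31 9.23] rot [ 0.01  0.01 -0.98] F [ 0.2  0.4 -0.4] w 0.3
```

Call:
{"fn": "servo_tool", "kwargs": {
  "increments": [
    [0.3, 0, 0, 2.3, 0, 0, -0.9],
    [0.3, 0, 0, 2.3, 0, 0, 0],
    [0.3, 0, 0, 2.3, 0, 0, 0],
    [0.3, 0, 0, 2.2, 0, 0, 0],
    [0.3, 2, 0, 0, 0, 0, 0],
    [0.3, 2, 0, 0, 0, 0, 0],
    [0.3, 0, 0, 0, 0, 0, 0],
    [0.3, 0, 0, 0, 0, 0, 0]
  ]
}}

```text
clock: 4.75
tool_pos: [0.4851, -0.0075, 0.0953]
eef_rot: [0.0, 0.758, 0.653, 0.0]
ft_force: [-0.4, -0.5, 0.3]
width: 0.297
grasp_force: 0.0
```

```bash
python3 -c "
from h import *
goto(tr(.046,-.004,.094))"
```

```text
t 4.75 pos [ 0.4851 -0.0075  0.0953] yaw y -8.52 shift cm [7.14 0.04 0.13] rot [0.01 0.   0.28] F [-0.4 -0.5  0.3] w 0.3
```

Call:
{"fn": "servo_tool", "kwargs": {
  "increments": [
    [0.3, 1.0, 0, 0, 0, 0, 0.2],
    [0.3, 1.0, 0, 0, 0, 0, 0],
    [0.3, 1.0, 0, 0, 0, 0, 0],
    [0.3, 0.6, 0, 0, 0, 0, 0],
    [0.3, 0.6, 0, 0, 0, 0, 0],
    [0.3, 0.5, 0, 0, 0, 0, 0],
    [0.3, 0.5, 0, 0, 0, 0, 0],
    [0.3, 0.5, 0, 0, 0, 0, 0],
    [0.3, 0.5, 0, 0, 0, 0, 0],
    [0.3, 0.4, 0, 0, 0, 0, 0]
  ]
}}

```text
clock: 5.58
tool_pos: [0.4953, 0.0571, 0.0953]
eef_rot: [0.0, 0.76, 0.65, 0.0]
ft_force: [-0.1, -1.9, 1.0]
width: 0.299
grasp_force: 1.2
```

Call:
{"fn": "servo_tool", "kwargs": {
  "increments": [
    [0.3, 0.3, 0, 0, 0, 0, 0],
    [0.3, 0.2, 0, 0, 0, 0, 0],
    [0.3, 0, 0, 0, 0, 0, 0]
  ]
}}

```text
clock: 5.83
tool_pos: [0.496, 0.0618, 0.0953]
eef_rot: [0.0, 0.76, 0.65, 0.0]
ft_force: [0.4, -1.6, 0.8]
width: 0.299
grasp_force: 0.6
```

```bash
python3 -c "
from h import *
goto(tr(.046,-.004,.094))"
```

```text
t 5.83 pos [0.496  0.0618 0.0953] yaw y -8.84 shift cm [ 0.12 -0.01  0.13] rot [ 0.01  0.01 -0.04] F [ 0.4 -1.6  0.8] w 0.3
```

Not against the ledge yet: the force is still low. Creeping on in small steps until the force rises.

Call:
{"fn": "servo_tool", "kwargs": {
  "increments": [
    [0.3, 0.1, 0, 0, 0, 0, 0],
    [0.3, 0.1, 0, 0, 0, 0, 0],
    [0.3, 0, 0, 0, 0, 0, 0]
  ]
}}

```text
clock: 6.08
tool_pos: [0.4964, 0.0621, 0.0953]
eef_rot: [0.001, 0.759, 0.651, -0.001]
ft_force: [-1.0, -15.1, 1.8]
width: 0.301
grasp_force: 7.3
```

Call:
{"fn": "servo_tool", "kwargs": {
  "increments": [
    [0.3, 0.1, 0, 0, 0, 0, 0],
    [0.3, 0, 0, 0, 0, 0, 0]
  ]
}}

```text
clock: 6.25
tool_pos: [0.4964, 0.0623, 0.0953]
eef_rot: [0.002, 0.759, 0.651, -0.002]
ft_force: [-2.9, -20.9, 2.6]
width: 0.3
grasp_force: 10.9
```

```bash
python3 meas.py
```

```text
carton top (along,lat mm) ((144.9082794189453, -4.159172058105469), (100.26338195800781, 70.24026489257812), 0.5240201354026794) 676 0.05688038072911917
median [ 0.14881351 -0.00686215] range [ 0.09501448 -0.03916863] [0.19510857 0.03132584]
ledge [[ 0.19468062 -0.05728858]
 [ 0.19977158 -0.00373292]
 [ 0.20439316  0.05779751]]
t 6.3 pos [0.4964 0.0623 0.0953] yaw y -8.8 shift cm [-7.52  0.36  0.17] rot [-0.    0.26 -0.  ] F [ -3.  -20.9   2.7] w 0.3
```

The force jumped to 21 N, so the carton is seated. The top measurement agrees: its end is at 195 mm, lateral −4 mm, 0.5° off line. I'll back off, raise the tool and verify.

Call:
{"fn": "servo_tool", "kwargs": {
  "increments": [
    [0.3, -0.5, 0, 0, 0, 0, 0],
    [0.3, -2, 0, 0, 0, 0, 0],
    [0.3, -3, 0, 0, 0, 0, 0],
    [0.3, -3, 0, 0, 0, 0, 0],
    [0.3, -2, 0, -2, 0, 0, 0],
    [0.3, -2, 0, -3, 0, 0, 0],
    [0.3, 0, 0, -3, 0, 0, 0],
    [0.3, 0, 0, 0, 0, 0, 0]
  ]
}}

```text
clock: 6.97
tool_pos: [0.4785, -0.0602, 0.1796]
eef_rot: [0.003, 0.76, 0.65, 0.002]
ft_force: [0.6, -0.4, 1.0]
width: 0.3
grasp_force: 0.0
```

```bash
python3 meas.py; python3 -c "
from h import *
m,p,d=cam('top');save('top2.png',p[140:260,210:420],3)"
```

```text
carton top (along,lat mm) ((124.95054626464844, -4.030857086181641), (139.96043395996094, 70.8753433227539), 0.12222353368997574) 1024 0.056822332994351445
median [ 0.12523374 -0.00460725] range [ 0.05498141 -0.03948879] [0.19486536 0.03150037]
ledge [[ 0.19476513 -0.05750171]
 [ 0.19979337 -0.00318413]
 [ 0.2043131   0.05740002]]
t 7.02 pos [ 0.4778 -0.0594  0.1773] yaw y -8.93 shift cm [4.79 0.28 8.33] rot [ 0.29  0.02 -0.13] F [-0.1 -0.7 -1.8] w 0.3
```

View pics/top2.png

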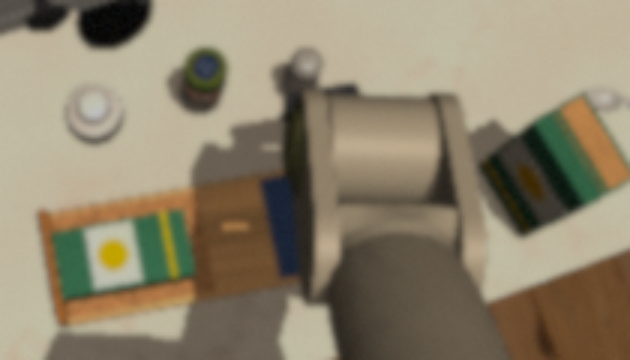

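The carton lies square against the cork ledge (crop 120,255): centre 125 mm along, −4 mm lateral, 0.1° off line. The jar, mill and timer are in place and the arm is clear, so I'm handing in.

```bash
python3 -c "
from bench import r
print(r.close_job())"
```

```text
the job is handed in; nothing more can be done
None
```

The carton was toppled onto the cork field and pushed square against the cork-end ledge (last measured 125 mm from the tray's centre, 4 mm off its centre line, 0.1° off line), nothing else was disturbed, and the job is handed in; no verdict came back.

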